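# Two-button release of a culture plate tray

## Robot

A 6-joint arm with a two-finger parallel gripper is mounted at the origin on the work surface. World frame = base frame: x ahead of the robot, y to its left, z up, the work surface at z = 0. Lengths are in m, angles in rad, forces in N, time in s.
With the tool pointing down it reaches from about 0.35 to 0.775 m from the base axis. Payload 7.3 kg.
Tool frame: the origin (TCP) lies at the very end of the fingers, on their centre line; the grasp point (between the pads) lies 19 mm behind it; z points along the fingers, y is the direction in which the jaws open and shut (so a half turn about z gives the same grasp; the last joint's range is limited). The gripper opens to 92 mm and grips with 3 to 60 N. Pads are 19 mm wide; open, the fingers measure 130 mm over their backs; the gripper's body (75 mm by 190 mm) begins 47 mm behind the grasp point.
Start: joints at [-1.278, 0.342, 1.524, -0, 1.275, -0.146], TCP at [0.223, -0.475, 0.227] pointing down, gripper open.
Joint ranges: [-2.53, 2.53], [-0.77, 2.02], [0.04, 2.7], [-1, 4.14], [0.28, 2.66], [-3.11, 3.11]. Speed limits (rad/s): [2.57, 2.57, 3.14, 3.14, 3.14, 3.14].

## Interface

Orientations are given as [roll, pitch, yaw] about the fixed x, y, z axes, in that order (R = Rz(yaw) Ry(pitch) Rx(roll)).
In Python, from cell import observe, read_camera, camera_info, hand_in gives the robot as it stands.
- The arm moves only by the tool jog_arm, never from a script. Its argument "rows" is one flat list of numbers, 5 for each row, row after row: the finger opening in mm, from 0 to 91.8, then the shift along the tool's x, y, z in mm, then the turn about the tool's z in degrees. In form: [gripper, tx, ty, tz, roll, gripper, tx, ty, tz, roll, ...]. A call has 1 to 20 rows; each row shifts and turns the commanded pose from where the row before left it, along the tool's axes as they then stand; what a row does not reach is not made up. A row lasts 1/10 s, in which the tool goes at most 50 mm and 8.59 degrees, less where a joint would pass 70% of its speed; a pose out of reach is approached as far as the arm can. A call with a gripper value outside its range is refused whole. The fingers move at their own pace and stop on an object; "grip_force" is the grip in N (left out, the last holds). Time passes only in rows, so rows that do not move let the fingers close. It gives the time, the measured TCP pose, the force and the opening at its end, in the units of the state.
- observe(): the state, without advancing time (a new reading comes with each control period).
- read_camera(name): name is "scene" or "side" or "wrist"; returns (picture, depth): 384x512x3 uint8, red, green, blue; 384x512 float32, m along the optical axis (not along the pixel's ray), 0 where there is no reading.
- camera_info(name): a dict with "fx", "fy", "cx", "cy" (pixels), "extrinsics" (4x4, takes a point from camera to world coordinates); the wrist camera has in their place "tool_from_camera" (4x4, takes a point from camera to tool coordinates, whose origin is the TCP and whose axes are the flange's). Camera axes: x right, y up, looking along -z (the intrinsics and any distortion apply to the point x, -y, -z); pixel columns grow to the right and rows downward; lengths in m; the calibration is good to about 2 mm. The wrist camera is an equidistant fisheye: a pixel r from the principal point sees the ray r / f radians off the axis. A picture is of the moment at which its call begins: read the wrist's pose just before it. camera_info takes no time and is no camera call.
- hand_in(): hands the job in, once; it reports no verdict.
The state is a dict: "time": time; "qpos": joint angles; "qvel": joint speeds; "joint_efforts": joint torques, N m; "tool_pos": TCP position; "tool_rot": TCP orientation; "contact_force": force on the tool from outside, world axes, zero at the start; "torque": the same for the moment, N m; "opening": finger opening in m.
Only numpy, scipy, OpenCV 4.12 (cv2) and the standard library are available. Lean on these libraries where they do the work, as an engineer would, in place of code of your own. Each camera call takes 0.05 s, during which the arm holds its last target. There are 200 camera calls.

## Task

Let the culture plate out of the white dock: with one fingertip on each, press the two orange buttons on its top fully down together (never one alone) and keep both down while the tray glides out by itself, until it has stopped fully out; only then let both buttons come up and move the hand clear. Do not touch the tray or the plate, do not pick anything up, and leave the vial on the dock and the other things around it where they are.

Things in the scene. Friction and masses are not known exactly. Their poses are not given: they have to be found in the camera images.
- dock: the plate dock: a white box fixed to the table, 220 deep (its x) x 200 wide (its y) x 100 mm tall, origin at the centre of its underside. Its front is its -x side, roughly towards the robot; its tray comes out there, below the buttons. A flat violet screen lies on the rear half of its top
- btn_left_top (a point): centre of the top face of the left orange button (26 mm across, vertical travel 8 mm, on a 38 mm black bezel on the dock's top); on the dock's frame at x -50, y +32 mm and, when up, 116 mm above the table, 16 mm above the dock's top. It moves down with the button; its axes are the dock's
- btn_right_top (a point): the same for the right orange button, at x -50, y -32 mm on the dock (64 mm from the left one, centre to centre)
- btn_left (a joint): how far the left button is pressed, m: 0 up, 0.008 fully down. A spring brings it back; 1.5 N starts it, 5 N takes it to the bottom (10 N for the two together), plus about 1 N each of latch rubbing. Below 5 mm it counts as up: its catch still holds the tray
- btn_right (a joint): the same for the right button
- tray (a joint): how far the tray is out, m: 0 shut, 0.09 fully out (end stop). A damped spring pushes it out by itself at 20 to 40 mm/s, about 3 s for the whole way, but only while both buttons are down; letting either one up brakes it. It then stays out
- tray_front: the black tray; its grey front panel is 8 x 172 x 50 mm, origin at the centre of that panel, 40 mm above the table and, when shut, 107 mm in front of the dock's centre; it moves with the tray. Not to be touched
- plate: the multiwell culture plate (86 x 128 x 17 mm, loose, lying in the tray, hidden in the dock at first; origin at the centre of its underside, 34 mm above the table). Not to be touched
- vial: small clear sample vial with blue cap, 22 mm across, 45 mm tall, standing on the dock's top near its rear left corner; origin at its underside. Leave alone
- medium: pink medium bottle, 64 mm across, 140 mm tall, white cap; origin at its underside. Leave alone
- jar: jar with blue lid, 66 mm across, 75 mm tall; origin at its underside. Leave alone
- beaker: glass beaker, 68 mm across, 85 mm tall; origin at its underside. Leave alone
- dish: round pinkish petri dish, 94 mm across, 16 mm tall; origin at its underside. Leave alone
- tipbox: blue tip box, 120 x 80 x 63 mm; origin at its underside. Leave alone
- pipette: white hand pipette lying flat, about 240 mm long and 26 mm thick; origin on the table near its middle. Leave alone

How it is judged:
On the way, in this order (a step that is already met when the one before it is completed fails the run):
1. both buttons are down together with the tray still mostly in (value of joint each of btn_left, btn_right above 0.0055 m and value of joint tray below 0.06 m), for 0.3 s.
2. the tray is fully out while both buttons are still down (value of joint each of btn_left, btn_right above 0.0055 m and value of joint tray above 0.087 m), for 0.2 s.
At the end, for the whole second after the job is handed in: The tray is fully out (over 86 of its 90 mm), both buttons are back up (within 1.5 mm), and the plate lies flat in the tray (value of joint tray above 0.086 m and value of joint each of btn_left, btn_right below 0.0015 m and x of plate in the frame of tray_front between 0.03 and 0.075 m and y of plate in the frame of tray_front between -0.02 and 0.02 m and height (world z) of plate between 0.028 and 0.042 m); the robot touches nothing.
It fails at once if one button is pressed alone (over 5.5 mm while the other is less than 1 mm down) ((value of joint btn_left above 0.0055 m and value of joint btn_right below 0.001 m) or (value of joint btn_right above 0.0055 m and value of joint btn_left below 0.001 m)).
It fails at once if the robot touches the tray or the plate (contact force between any of the fingers, the arm and tray_front above 1 N or contact force between any of the fingers, the arm and plate above 1 N).
It fails at once if the plate is lifted or tipped out of the tray (height (world z) of plate above 0.046 m or angle between plate's own z axis and vertical above 0.2 rad).
It fails at once if a bystander is moved more than 15 mm or tipped (distance of any of vial, medium, jar, beaker, dish, tipbox, pipette from where it was at the start of the episode above 0.015 m or angle between any of vial, medium, jar, beaker, dish, tipbox, pipette's own z axis and vertical above 0.3 rad).
It also fails if it takes over 38 s, if anything falls off the work surface, if the arm or the gripper's body presses on something with over 40 N, if the wrist force passes 120 N, or if a joint passes its speed limit or range.

## Working session

There is one attempt and no reset: what is moved stays moved. The work goes in short steps, Python scripts to look and compute and a tool call to move; the robot and the scene stay as the last step left them, time stands still between calls to the robot, and variables do not carry over. Pictures are saved under pics/ and viewed, about 8 in all and at most 12, crops included, and the job is handed in when it is done.

Besides the shell and the picture viewer there is one more tool, called after ">>>" as name(argument=value, ...) on one line, values as JSON. jog_arm: Moves the arm, as the interface text tells. Its arguments: {"type":"object","properties":{"rows":{"type":"array","items":{"type":"number"}},"grip_force":{"type":"number"}},"required":["rows"]}

```bash
mkdir -p pics; ls
cat > h.py <<'E'
import numpy as np, cv2
from cell import observe, read_camera, camera_info, hand_in
def ray(info,E,u,v):
    d=np.array([(u-info['cx'])/info['fx'],-(v-info['cy'])/info['fy'],-1.0])
    return E[:3,3],E[:3,:3]@d
def onplane(name,u,v,z):
    i=camera_info(name);o,d=ray(i,np.array(i['extrinsics']),u,v)
    return o+d*(z-o[2])/d[2]
E
python3 - <<'E'
from h import *
s=observe();print({k:np.round(v,3) for k,v in s.items()})
ims=[]
for n in('scene','side'):
    im,d=read_camera(n);np.savez('pics/%s0.npz'%n,im=im,d=d)
    cv2.imwrite('pics/%s0.png'%n,cv2.cvtColor(im,cv2.COLOR_RGB2BGR))
    print(n,camera_info(n))
    hsv=cv2.cvtColor(im,cv2.COLOR_RGB2HSV)
    m=cv2.inRange(hsv,(5,150,120),(22,255,255))
    c,l,st,ce=cv2.connectedComponentsWithStats(m)
    for k in range(1,c):
        if st[k,4]>20: print(n,st[k],ce[k],onplane(n,*ce[k],.116))
E
```

```text
pics
{'time': np.float64(0.0), 'qpos': array([-1.278,  0.343,  1.525, -0.   ,  1.275, -0.146]), 'qvel': array([-0.   , -0.001, -0.001,  0.   ,  0.001, -0.   ]), 'joint_efforts': array([ -0.   , -43.125, -24.421,   0.072,   0.056,  -0.   ]), 'tool_pos': array([ 0.223, -0.475,  0.226]), 'tool_rot': array([-3.14 , -0.   ,  0.439]), 'contact_force': array([ 0.094, -0.009,  0.274]), 'torque': array([-0.009, -0.01 ,  0.025]), 'opening': np.float64(0.092)}
scene {'fx': 362.3635769947277, 'fy': 362.3635769947277, 'cx': 248.23707683331145, 'cy': 193.19682131435812, 'extrinsics': array([[ 0.34637557, -0.62573053,  0.69891721,  1.34565299],
       [ 0.9380883 ,  0.2280352 , -0.26074947, -0.29448583],
       [ 0.00378118,  0.74596331,  0.66597631,  0.83069262],
       [ 0.        ,  0.        ,  0.        ,  1.        ]])}
scene [238 185   8   6  37] [241.24324324 187.2972973 ] [ 0.56332213 -0.02522774  0.116     ]
scene [259 185   8   6  38] [262.5        187.57894737] [0.58647708 0.03454363 0.116     ]
side {'fx': 368.9722770189561, 'fy': 368.9722770189561, 'cx': 256.2729592229157, 'cy': 192.94098386856786, 'extrinsics': array([[-0.88610063,  0.3497085 , -0.30418685,  0.2699984 ],
       [-0.46348874, -0.67134531,  0.57833697,  0.59343655],
       [-0.00196506,  0.65345194,  0.75696546,  0.85873476],
       [ 0.        ,  0.        ,  0.        ,  1.        ]])}
side [263 179   9   7  46] [267.08695652 182.02173913] [ 0.56053954 -0.02254006  0.116     ]
side [245 191  10   7  51] [249.56862745 193.88235294] [0.58271522 0.03711516 0.116     ]
```

View pics/scene0.png

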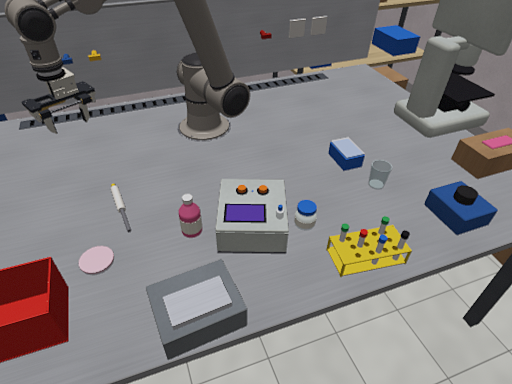

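View pics/side0.png

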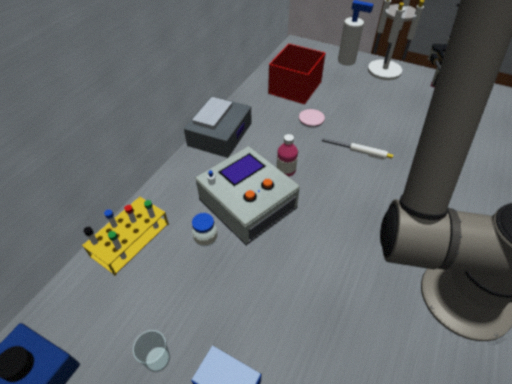

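The scene view has the dock at about (252,215), with its buttons at (241,187) and (262,188), the vial at (280,211), the bottle to the left and the jar to the right. The side view agrees: buttons at (267,182) and (250,194), front facing the robot. I'll move above the button midpoint, (0.573, 0.006), with the jaws along the dock's y (yaw about -0.36) and the opening at 45 mm, so the finger centres are 64 mm apart.

>>> jog_arm(rows=[45,40,-22,0,0,45,40,-22,0,0,45,40,-22,0,0,45,40,-22,0,0,45,40,-22,0,0,45,40,-22,0,0,45,40,-22,0,0,45,40,-22,0,0,45,40,-22,0,0,45,40,-22,0,0,45,40,-22,0,0,45,40,-22,0,0,45,40,-22,0,0,45,0,0,0,7.6,45,0,0,0,7.6,45,0,0,0,7.6,45,0,0,0,7.6,45,0,0,0,7.6,45,0,0,0,7.6])

```text
time: 2.0
tool_pos: [0.572, 0.0046, 0.2262]
tool_rot: [3.141, 0.001, -0.362]
contact_force: [0.7, 0.2, -0.0]
opening: 0.045
```

```bash
cat >> h.py <<'E'
from scipy.spatial.transform import Rotation as Ro
def wristT(s):
    T=np.eye(4);T[:3,:3]=Ro.from_euler('xyz',s['tool_rot']).as_matrix();T[:3,3]=s['tool_pos'];return T
def fray(i,E,u,v):
    x,y=u-i['cx'],v-i['cy'];r=np.hypot(x,y);f=i['fx'];th=r/f
    d=np.array([np.sin(th)*x/r,-np.sin(th)*y/r,-np.cos(th)]);return E[:3,3],E[:3,:3]@d
def wrist(tag):
    s=observe();im,d=read_camera('wrist');T=wristT(s)
    cv2.imwrite('pics/w%s.png'%tag,cv2.cvtColor(im,cv2.COLOR_RGB2BGR))
    i=camera_info('wrist');E=T@np.array(i['tool_from_camera'])
    m=cv2.inRange(cv2.cvtColor(im,cv2.COLOR_RGB2HSV),(5,150,100),(22,255,255))
    c,l,st,ce=cv2.connectedComponentsWithStats(m);P=[]
    for k in range(1,c):
        if st[k,4]>60:
            o,dd=fray(i,E,*ce[k]);p=o+dd*(.116-o[2])/dd[2];P.append(p)
            print(st[k],ce[k].round(1),'world',p.round(4),'tool mm',(1000*np.linalg.inv(T)@np.r_[p,1])[:3].round(1))
    print(s['time'],s['tool_pos'].round(4),s['tool_rot'].round(4),s['opening'],s['contact_force'].round(2))
    print(np.array(i['tool_from_camera']).round(3),i['fx'],i['cx'],i['cy'])
E
python3 -c "
from h import *
wrist('1')"
```

```text
[205 173  27  25 506] [218. 185.] world [0.5856 0.0342 0.116 ] tool mm [  2.3 -32.5 110.2]
[272 173  27  26 529] [285.1 185.1] world [ 0.5629 -0.0254  0.116 ] tool mm [  2.2  31.3 110.2]
2.0 [0.572  0.0046 0.2262] [ 3.1412e+00  1.0000e-03 -3.6240e-01] 0.04503089636497047 [ 0.75  0.21 -0.03]
[[ 0.001  0.951  0.31   0.085]
 [ 1.    -0.001 -0.001 -0.   ]
 [-0.     0.31  -0.951 -0.158]
 [ 0.     0.     0.     1.   ]] 297.3186396354542 252.22902880145398 189.82721962921656
```

View pics/w1.png

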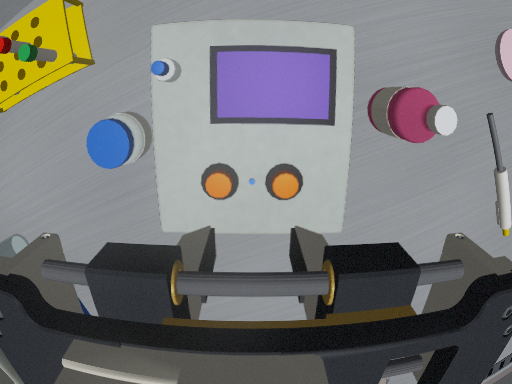

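>>> jog_arm(rows=[45,1.5,-0.5,25,0,45,0,0,30,0,45,0,0,25,0,45,0,0,0,0])

```text
time: 2.45
tool_pos: [0.5714, 0.0048, 0.143]
tool_rot: [3.14, 0.008, -0.355]
contact_force: [-1.1, -0.5, 0.1]
opening: 0.045
```

```bash
python3 -c "
from h import *
wrist('2')"
```

```text
[279 199  37  37 876] [297.1 216.6] world [ 0.5656 -0.0259  0.116 ] tool mm [ 5.4 30.7 27. ]
[187 203  36  31 778] [204.6 216.9] world [0.5873 0.0334 0.116 ] tool mm [  5.2 -32.5  26.9]
2.45 [0.5714 0.0048 0.143 ] [ 3.1397  0.0077 -0.355 ] 0.04502488446785921 [-1.08 -0.47  0.13]
[[ 0.001  0.951  0.31   0.085]
 [ 1.    -0.001 -0.001 -0.   ]
 [-0.     0.31  -0.951 -0.158]
 [ 0.     0.     0.     1.   ]] 297.3186396354542 252.22902880145398 189.82721962921656
```

View pics/w2.png

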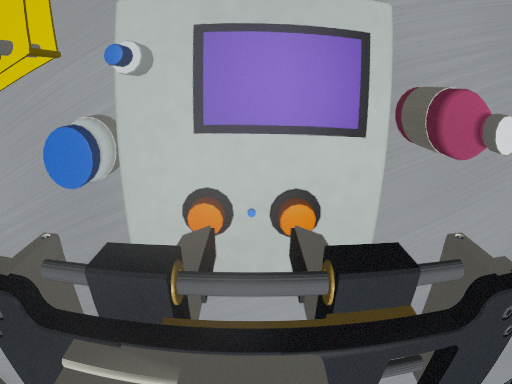

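The close view shows both buttons at (205,217) and (297,217) directly under the fingertips, lined up side to side. The arm was still settling, so I'll stop just above contact and recheck.

>>> jog_arm(rows=[45,0,0,8,0,45,0,0,8,0,45,0,0,4,0,45,0,0,0,0,45,0,0,0,0,45,0,0,0,0])

```text
time: 3.1
tool_pos: [0.5742, 0.0044, 0.1271]
tool_rot: [-3.141, -0.001, -0.357]
contact_force: [0.5, -0.6, -0.2]
opening: 0.0451
```

Run:
```python
from h import *
wrist('3')
a=[cv2.resize(cv2.imread('pics/w3.png')[150:310,160:360],None,fx=2,fy=2)]
for n,(u,v) in(('scene',(251,187)),('side',(258,188))):
    im,_=read_camera(n);im=cv2.cvtColor(im,cv2.COLOR_RGB2BGR)
    a.append(cv2.resize(im[v-40:v+40,u-25:u+25] if 0 else im[v-40:v+40,u-50:u+50],None,fx=4,fy=4,interpolation=2))
cv2.imwrite('pics/c3.png',cv2.resize(np.vstack([np.hstack(a[1:]),np.hstack([a[0],a[0]*0])[:, :800]]),(800,600)) if 0 else np.vstack([np.hstack(a[1:]),np.pad(cv2.resize(a[0],(350,280)),((0,0),(0,450),(0,0)))]))
```

```text
[282 211  39  38 585] [299.9 225.6] world [ 0.5692 -0.026   0.116 ] tool mm [ 6.  30.2 11.1]
[184 216  39  31 467] [203.8 226.6] world [0.5898 0.0313 0.116 ] tool mm [  5.2 -30.7  11.1]
3.1 [0.5742 0.0044 0.1271] [-3.1415e+00 -8.0000e-04 -3.5700e-01] 0.04505913296685343 [ 0.5  -0.57 -0.2 ]
[[ 0.001  0.951  0.31   0.085]
 [ 1.    -0.001 -0.001 -0.   ]
 [-0.     0.31  -0.951 -0.158]
 [ 0.     0.     0.     1.   ]] 297.3186396354542 252.22902880145398 189.82721962921656
```

View pics/c3.png

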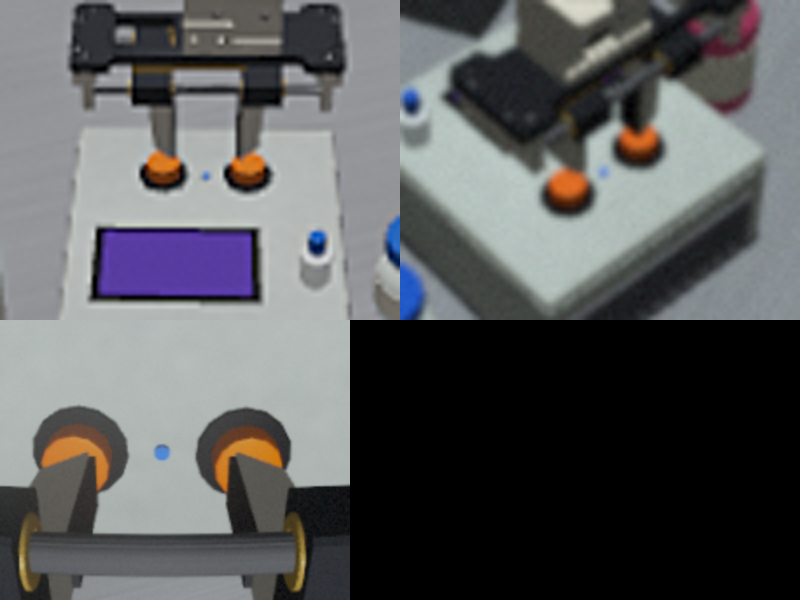

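The tips hang centred over both buttons in all three views: the inner edges sit symmetrically, about 8 mm inside each button's centre. Pressing now.

>>> jog_arm(rows=[45,0,0,4,0,45,0,0,4,0,45,0,0,2.5,0,45,0,0,2.5,0,45,0,0,2.5,0,45,0,0,2.5,0,45,0,0,2.5,0,45,0,0,0,0,45,0,0,0,0])

```text
time: 4.15
tool_pos: [0.5737, 0.0045, 0.1082]
tool_rot: [3.142, -0.001, -0.357]
contact_force: [-6.5, 0.7, 15.9]
opening: 0.045
```

```bash
python3 -c "
from h import *
s=observe();print(s['time'],s['tool_pos'].round(4),s['contact_force'].round(2),s['torque'].round(2),s['opening'])"
```

```text
4.15 [0.5737 0.0045 0.1082] [-6.45  0.69 15.94] [ 0.19  1.22 -0.01] 0.04502984393586024
```

At 16 N and z = 0.108, both buttons are at the bottom. I'll hold here while the tray comes out.

>>> jog_arm(rows=[45,0,0,0.5,0,45,0,0,0,0,45,0,0,0,0,45,0,0,0,0,45,0,0,0,0,45,0,0,0,0,45,0,0,0,0,45,0,0,0,0,45,0,0,0,0,45,0,0,0,0,45,0,0,0,0,45,0,0,0,0,45,0,0,0,0,45,0,0,0,0,45,0,0,0,0,45,0,0,0,0,45,0,0,0,0,45,0,0,0,0,45,0,0,0,0,45,0,0,0,0])

```text
time: 6.15
tool_pos: [0.5737, 0.0045, 0.1081]
tool_rot: [3.142, -0.001, -0.357]
contact_force: [-7.9, 0.7, 18.0]
opening: 0.0446
```

>>> jog_arm(rows=[45,0,0,0,0,45,0,0,0,0,45,0,0,0,0,45,0,0,0,0,45,0,0,0,0,45,0,0,0,0,45,0,0,0,0,45,0,0,0,0,45,0,0,0,0,45,0,0,0,0,45,0,0,0,0,45,0,0,0,0,45,0,0,0,0,45,0,0,0,0,45,0,0,0,0,45,0,0,0,0,45,0,0,0,0,45,0,0,0,0,45,0,0,0,0,45,0,0,0,0])

```text
time: 8.15
tool_pos: [0.5737, 0.0045, 0.1081]
tool_rot: [3.142, -0.001, -0.357]
contact_force: [-7.6, 0.1, 19.6]
opening: 0.0453
```

```bash
cat > t.py <<'E'
from h import *
import sys
im,d=read_camera('side');im2,_=read_camera('scene')
s=observe();print(s['time'],s['tool_pos'].round(4),s['contact_force'].round(2))
i=camera_info('side');E=np.array(i['extrinsics'])
v,u=np.mgrid[:384,:512];x=np.stack([(u-i['cx'])/i['fx']*d,-(v-i['cy'])/i['fy']*d,-d],-1)
W=x@E[:3,:3].T+E[:3,3]
a=-0.357;mid=np.array([.5738,.0046]);ex=np.array([np.cos(a),np.sin(a)]);ey=np.array([-np.sin(a),np.cos(a)])
q=W[...,:2]-mid;dx=q@ex-.05;dy=q@ey   # dock frame
m=(d>0)&(abs(dy)<.08)&(W[...,2]>.025)&(W[...,2]<.064)&(dx<-.09)&(dx>-.25)
print('front face dock x (shut -0.111, out -0.201): pct',np.percentile(dx[m],[1,2,5,10]).round(4),m.sum())
c=[cv2.resize(cv2.cvtColor(k,cv2.COLOR_RGB2BGR)[b:b+150,l:l+200],(400,300),interpolation=2) for k,b,l in((im,120,160),(im2,110,150))]
cv2.imwrite('pics/t%s.png'%sys.argv[1],np.hstack(c))
E
python3 t.py 1
```

```text
8.25 [0.5737 0.0045 0.1081] [-7.79  0.72 19.25]
front face dock x (shut -0.111, out -0.201): pct [-0.2024 -0.2021 -0.2016 -0.2011] 1790
```

View pics/t1.png

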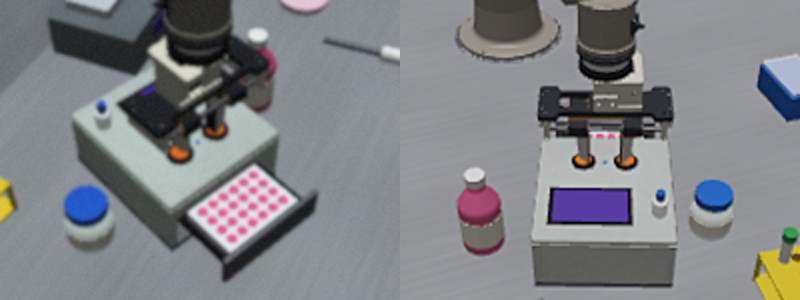

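The picture shows the tray and plate out in front, with both tips still on the buttons. The panel is at -0.2015 m, against -0.201 expected fully out. I'll hold a little longer to confirm it has stopped.

>>> jog_arm(rows=[45,0,0,0,0,45,0,0,0,0,45,0,0,0,0,45,0,0,0,0,45,0,0,0,0,45,0,0,0,0,45,0,0,0,0,45,0,0,0,0])

```text
time: 9.05
tool_pos: [0.5737, 0.0045, 0.1081]
tool_rot: [3.142, -0.001, -0.357]
contact_force: [-7.6, 0.5, 19.1]
opening: 0.0451
```

```bash
python3 t.py 2
```

```text
9.15 [0.5737 0.0045 0.1081] [-7.83  0.2  19.07]
front face dock x (shut -0.111, out -0.201): pct [-0.2024 -0.2021 -0.2016 -0.2011] 1796
```

The reading hasn't changed, so the tray has stopped. Releasing straight up.

>>> jog_arm(rows=[45,0,0,-3,0,45,0,0,-3,0,45,0,0,-4,0,45,0,0,-5,0,45,0,0,-15,0,45,0,0,-25,0,45,0,0,-30,0,45,0,0,-30,0,45,0,0,-15,0,45,0,0,0,0,45,0,0,0,0,45,0,0,0,0])

```text
time: 10.35
tool_pos: [0.5732, 0.0046, 0.2341]
tool_rot: [3.141, 0.003, -0.357]
contact_force: [0.2, -0.0, -0.1]
opening: 0.0453
```

```bash
python3 t.py 3; python3 -c "
from h import *
wrist('4')"
```

```text
10.45 [0.5734 0.0045 0.2343] [-0.23 -0.17 -0.55]
front face dock x (shut -0.111, out -0.201): pct [-0.2026 -0.2022 -0.2017 -0.2011] 1802
[207 172  25  24 481] [219.2 183.4] world [0.5856 0.0342 0.116 ] tool mm [  1.4 -32.1 118.3]
[272 172  26  25 503] [284.5 184. ] world [ 0.5628 -0.0254  0.116 ] tool mm [  0.9  31.6 118.3]
10.45 [0.5734 0.0045 0.2343] [ 3.1409e+00  2.4000e-03 -3.5710e-01] 0.04515460223133931 [-0.23 -0.17 -0.55]
[[ 0.001  0.951  0.31   0.085]
 [ 1.    -0.001 -0.001 -0.   ]
 [-0.     0.31  -0.951 -0.158]
 [ 0.     0.     0.     1.   ]] 297.3186396354542 252.22902880145398 189.82721962921656
```

View pics/t3.png

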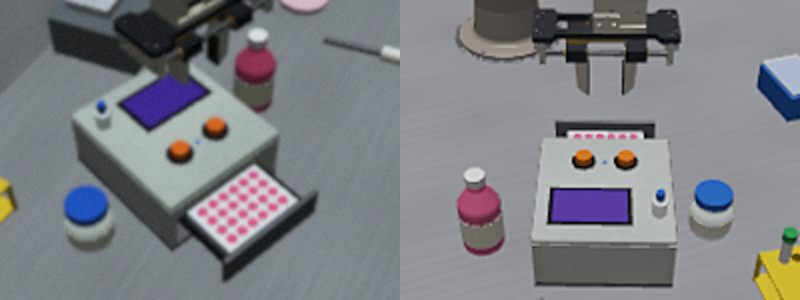

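Both buttons are back up: with the height assumed at 116 mm, they land where they did before the press. The tray is out with the plate flat in it, the hand is clear, and the vial, bottle and jar haven't moved. Handing in.

```bash
python3 -c "
from h import *
print(hand_in())"
```

```text
the job is handed in; nothing more can be done
None
```

The tray is fully out and the job is handed in, at about 10.5 s on the robot's clock. I pressed both orange buttons together, one fingertip on each, and held them for about 5 s. I lifted straight up only after the tray had stopped.

- **Press:** the tool sat at 108 mm with 16–19 N on it, against about 12 N needed for both buttons. A sideways force of about 8 N also showed while holding, and it was gone after release.
- **Tray:** the front panel measured 201.6 mm ahead of the dock's centre, against 201 mm expected when fully out. It was the same in two readings 0.9 s apart and did not move on release.
- **After release:** both buttons looked back up and were within 0.1 mm of their positions before the press. The plate looked flat in the tray, and the hand was 118 mm above the buttons with no contact force.
- **Bystanders:** the vial, bottle and jar looked unmoved in the last picture. I did not measure the other items, but the hand did not go near them after the approach.

The one disagreement was in the close wrist views. With the fingers partly hiding the buttons, these put the button centres 5–6 mm forward of the earlier estimate. I put this down to the fingers hiding part of each button and kept the earlier estimate, which the press bore out.

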